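# Release a checked instrument basket past the hold barrier of the transfer slide

### The job

The wire basket on the transfer slide has been checked and can go on, but the slide's counterweighted barrier is down across its way. Push the barrier arm up past its balance point so that it stays raised by itself, then push the basket along the slide, under the raised arm, until it sits against the end stop, with its instruments still in it. Slide the basket along steadily, do not lift it, and leave the other things on the table where they are.

Things in the scene. Friction and masses are not known exactly. Their poses are not given: they have to be found in the camera images.
- transfer_slide: Fixed steel lane 560 x 138 mm on legs: skid strips (top 65 mm up), side flanges (70 mm from the middle, edge 82 mm up). Origin: on the table, mid-lane, below the lowered barrier. x: across, away from the robot (turned 7 to 29 degrees to its left); y: along the lane, +295 mm open end, -265 mm end stop; z up. Fork for the arm on the near flange: x -80 to -68, y +-17 mm, 113 mm high.
- barrier_pivot (a point): Centre of the barrier's fixed hinge pin, 100 mm above the table, at x = +110 mm, y = 0 in the slide's frame, beyond the far flange; the pin lies along the slide's y axis. Its post and clevis reach from x = +75 to +145 mm and up to 150 mm high. Behind the pin a tail, cranked up, carries the counterweight (44 mm across).
- barrier_tip (a point): Centre of the black rubber nose at the arm's free end, on the arm's axis, 235 mm from the pin; moves with the arm. The nose is a capsule of 26 mm diameter that ends 13 mm beyond this point; the arm is a 16 mm steel tube. Lowered, the arm is level, 100 mm above the table, and points toward the robot; the nose overhangs the near flange, so fingertips can come under it from the robot's side.
- barrier (a joint): Angle of the barrier arm, rad: 0 = lowered, level in its fork; grows as the nose swings up and over, away from the robot; 1.83 = raised, leaning back on its stop. Balance point near 1.0: below it the arm falls back, above it it falls on to 1.83 and stays. Push needed under the nose: 1.4 to 2.2 N at the start, less further up; the hinge is lightly damped.
- basket: Open wire-mesh steel basket, loose in the lane: 120 mm wide (its x), 200 mm long (its y, along the lane), 46 mm high, walls 3 mm; axes parallel to the slide's. Origin: centre of its underside, 65 mm above the table. 0.3 to 0.7 kg. It starts on the +y side of the barrier, 30 to 85 mm from it, its +y end wall free to be pushed. Against the stop its origin is at y = -145 mm in the slide's frame.
- stop_face (a point): Midpoint between the faces of the two rubber buffers of the end stop, against which the basket's -y end wall comes to lie; given at the height of the skid strips, y = -245 mm in the slide's frame.
- forceps: Slim steel spring forceps, 10 x 146 x 14 mm, loose in the basket, along its length. Origin: centre of its underside.
- long_forceps: Longer steel spring forceps, 10 x 171 x 14 mm, loose in the basket beside the shorter pair, nearer the robot. Origin: centre of its underside.
- count_pad: Bystander: pad of paper slips, 74 x 106 x 10 mm, loose on the table in front, right of the barrier. Origin: centre of its underside.
- gauze: Bystander: stack of white gauze, 101 x 102 x 29 mm, loose on the table beyond the slide's open end. Origin: centre of its underside.
- gallipot: Bystander: small steel bowl lying upside down, 81 mm across, 30 mm high, loose on the table in front, between the pad and the barrier. Origin: centre of its underside.
There are look-alikes about, which are no part of the job. What is shaped like the forceps but blue is not meant.

How it is judged:
By the outcome, as a careful person would: the job done as asked, in the order asked, and still so for the second after the job is handed in, with the robot touching nothing.
It also fails if it takes over 64 s, if anything falls off the work surface, if the arm or the gripper's body presses on something with over 40 N, if the wrist force passes 120 N, or if a joint passes its speed limit or range.

### The arm

A 6-joint arm with a two-finger parallel gripper is mounted at the origin on a cart in front of the work surface, level with it; the furniture and walls round the work are solid. World frame = base frame: x ahead of the robot, y to its left, z up, the work surface at z = 0. Lengths are in m, angles in rad, forces in N, time in s.
With the tool pointing down it reaches from about 0.275 to 0.825 m from the base axis. Payload 4.9 kg.
Tool frame: the origin (TCP) lies midway between the tips of the shut fingers; the grasp point (between the pads) lies 19 mm behind it (grip_point_offset is the distance from the TCP to the grasp point, in m); z points along the fingers, y is the line along which they close (so a half turn about z gives the same grasp; the last joint's range is limited). The gripper opens to 85 mm and grips with 20 to 120 N. Pads are 22 mm wide; open, the fingers measure 114 mm over their backs; the gripper's body (76 mm by 85 mm) begins 54 mm behind the grasp point. The pads swing forward as they close: fully open they stand 13 mm farther back than shut.
Start: joints at [1.008, 0.326, -0.193, 1.052, 0, 1.437], TCP at [0.229, 0.5, 0.231] pointing down, gripper open.
Joint ranges: [-2.65, 2.65], [-0.97, 1.79], [-1.3, 1.35], [-1.93, 2.1], [-1.47, 1.37], [-3.14, 3.14]. Speed limits (rad/s): [2.57, 2.57, 3.14, 3.14, 3.14, 3.14].

### API

Orientations are given as a rotation vector (axis times angle).
In Python, from cell import * gives the robot as it stands. Calls block until the motion is done:
- movep(position, orientation): joint-space move of the TCP to a pose.
- move_l(position, velocity=0.15, rot=None, until_force=None): straight line of the TCP; rot=None keeps the orientation; velocity is the mean speed in m/s. With until_force (N) it stops when the force on the tool has changed by that much, and returns True; else False.
- set_joints(angles): joint-space move.
- let_go() and grab(newtons=None): open the fingers fully, or close them until they stop; newtons is the grip in N (None keeps the last).
- sleep(seconds).
- ik(position, orientation): joint angles nearest the present ones, or None.
- get_state(): the state.
- grab_frame(name): name is "side" or "top"; returns a dict with "img" (420x560x3 uint8, red, green, blue), "fx", "fy", "cx", "cy" (pixels), "cam_to_world" (4x4, takes a point from camera to world coordinates). Camera axes: x right, y down, z forward; pixel columns grow to the right and rows downward; lengths in m; the calibration is good to about 2 mm. A picture is of the moment at which its call begins. There is no depth.
A pose or a line that the arm cannot do raises MotionError and nothing moves.
- sign_off(): hands the job in; it is judged then, once.
Trained networks look in the newest picture that a camera, given by its name, has taken for a name from the list of things; names that differ only in an ending like _2 or _b are one class to them, and where a whole thing is asked for, a point or a joint stands for the part that bears it (a point fixed in the world has none). Each returns a list of dicts, best first, with "score" (0 to 1); they miss things now and then, are a little off and sometimes report something else, mostly with a low value. They report only what shows in the picture. A call takes as long as a camera call. They do not tell look-alikes from the thing itself.
- spot_in(camera, name): "centre" ([column, row] in pixels, amid what is visible of it).
- silhouettes(camera, name): "mask" (420x560 bool, what is visible of it) and "centre" ([column, row] in pixels, amid what is visible of it).
- tip_of(camera, name): "centre" ([column, row] in pixels: a listed point, or the origin of a listed thing).
The state is a dict: "clock": time; "q": joint angles; "joint_velocities": joint speeds; "tau": joint torques, N m; "position": TCP position; "eef_rot": TCP orientation; "contact_force": force on the tool from outside, world axes, zero at the start; "wrist_torque": the same for the moment, N m; "finger_gap": opening from 0.0 (shut) to 1.0 (fully open); "grasp_force": force on a finger pad.
Only numpy, scipy, OpenCV 4.12 (cv2) and the standard library are available. Lean on these libraries where they do the work, as an engineer would, in place of code of your own. Each camera call takes 0.05 s, during which the arm holds its last target. There are 200 camera calls.

## Working session

There is one attempt and no reset: what is moved stays moved. The work goes in short steps, each a Python script; the robot and the scene stay as the last script left them, time stands still between calls to the robot, and variables do not carry over. Pictures are saved under pics/ and viewed, at most 10 in all, crops included, and the job is handed in when it is done.

```bash
mkdir -p pics; python3 - <<'E'
from cell import *
import cv2,numpy as np
ims=[]
for c in("side","top"):
    f=grab_frame(c); cv2.imwrite(f"pics/{c}0.png",f["img"][:,:,::-1])
    print(c,f["fx"],f["cx"],f["cy"],np.round(f["cam_to_world"],3).tolist())
    for n in("barrier_pivot","barrier_tip","stop_face","basket","transfer_slide","forceps","long_forceps","count_pad","gauze","gallipot"):
        print(n,[(np.round(d["centre"]).tolist(),round(d["score"],2)) for d in tip_of(c,n)[:3]])
print(get_state()["clock"])
E
```

```text
side 430.8301752800294 277.18923603226216 208.94934918138625 [[-0.904, -0.224, 0.365, 0.135], [-0.428, 0.496, -0.755, 0.915], [-0.011, -0.839, -0.544, 0.71], [0.0, 0.0, 0.0, 1.0]]
barrier_pivot [([252.0, 176.0], 0.61)]
barrier_tip [([332.0, 172.0], 0.64)]
stop_face [([290.0, 148.0], 0.8)]
basket [([288.0, 206.0], 0.96), ([290.0, 207.0], 0.37)]
transfer_slide [([288.0, 206.0], 0.91)]
forceps [([232.0, 283.0], 0.65), ([274.0, 208.0], 0.58)]
long_forceps [([298.0, 212.0], 0.59), ([276.0, 209.0], 0.41)]
count_pad [([251.0, 178.0], 0.73)]
gauze [([273.0, 335.0], 0.94)]
gallipot []
top 448.93410279530656 279.3486966940525 210.25229549617683 [[0.003, -0.983, 0.181, 0.361], [-1.0, 0.0, 0.018, 0.013], [-0.018, -0.181, -0.983, 1.231], [0.0, 0.0, 0.0, 1.0]]
barrier_pivot [([318.0, 165.0], 0.97)]
barrier_tip [([364.0, 284.0], 0.66), ([360.0, 246.0], 0.65), ([281.0, 214.0], 0.51)]
stop_face [([416.0, 169.0], 0.8), ([365.0, 282.0], 0.32)]
basket [([285.0, 224.0], 0.95)]
transfer_slide [([330.0, 208.0], 0.73)]
forceps [([285.0, 216.0], 0.67), ([192.0, 213.0], 0.49)]
long_forceps [([285.0, 233.0], 0.57)]
count_pad [([420.0, 277.0], 0.85), ([319.0, 166.0], 0.18)]
gauze [([154.0, 274.0], 0.75), ([418.0, 168.0], 0.75)]
gallipot [([365.0, 283.0], 0.64)]
1.1
```

View pics/side0.png

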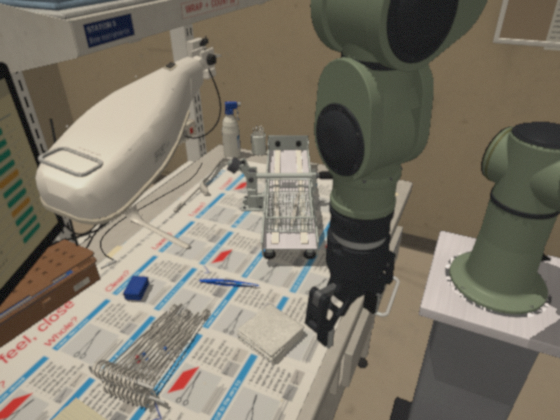

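View pics/top0.png

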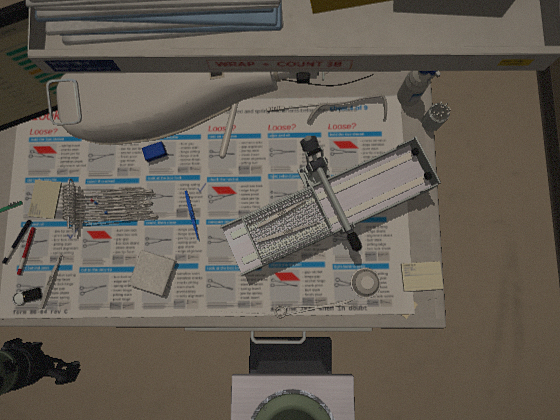

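```bash
cat > h.py <<'E'
from cell import *
import cv2,numpy as np
from scipy.spatial.transform import Rotation as R
def ray(f,px,z):
    T=f["cam_to_world"];d=T[:3,:3]@[(px[0]-f["cx"])/f["fx"],(px[1]-f["cy"])/f["fy"],1]
    return T[:3,3]+d*(z-T[2,3])/d[2]
def proj(f,p):
    T=f["cam_to_world"];c=T[:3,:3].T@(np.array(p)-T[:3,3]);return np.array([f["fx"]*c[0]/c[2]+f["cx"],f["fy"]*c[1]/c[2]+f["cy"]])
def S2W(s,p): # s=(x,y,yaw)
    c,n=np.cos(s[2]),np.sin(s[2]);return np.array([s[0]+c*p[0]-n*p[1],s[1]+n*p[0]+c*p[1],p[2]])
E
python3 - <<'E'
from h import *
from scipy.optimize import least_squares
f=grab_frame("top");g=grab_frame("side")
obs=[(f,(318,165),(.11,0,.1)),(f,(360,246),(-.125,0,.1)),(f,(416,169),(0,-.245,.065)),(g,(252,176),(.11,0,.1)),(g,(332,172),(-.125,0,.1)),(g,(290,148),(0,-.245,.065)),(f,(330,208),(0,0,0))]
r=lambda s:np.concatenate([proj(c,S2W(s,p))-px for c,px,p in obs])
o=least_squares(r,[.45,-.1,.35],loss="soft_l1");s=o.x
print(s,np.degrees(s[2]),np.round(r(s).reshape(-1,2),1).tolist())
np.save("s.npy",s)
for nm,c,px,z in(("b",f,(285,224),.065),("b",g,(288,206),.065),("pot",f,(365,283),0),("pad",f,(420,277),0),("gauze",f,(154,274),0),("fo",f,(285,216),.068),("lf",f,(285,233),.068)):
    w=ray(c,px,z);a=R.from_euler("z",-s[2]).apply(w-[s[0],s[1],0]);print(nm,np.round(w,3),np.round(a,3))
v=f["img"].copy()
L=lambda *P:cv2.polylines(v,[np.array([proj(f,S2W(s,p)) for p in P],int)],True,(255,0,0),1)
L((-.07,.295,.082),(.07,.295,.082),(.07,-.265,.082),(-.07,-.265,.082));L((.11,0,.1),(-.125,0,.1))
print("tip",S2W(s,(-.125,0,.1)),"piv",S2W(s,(.11,0,.1)))
cv2.imwrite("pics/t1.png",cv2.resize(v[110:310,190:450],None,fx=3,fy=3,interpolation=cv2.INTER_CUBIC)[:,:,::-1])
E
```

```text
[ 0.58961012 -0.11191898  0.42728673] 24.481726221174622 [[-0.1, -0.2], [-2.2, 0.8], [1.7, -1.2], [0.1, -0.8], [-0.3, 3.0], [-1.3, 2.3], [2.4, 1.6]]
b [0.539 0.02  0.065] [0.009 0.141 0.065]
b [ 0.546 -0.006  0.065] [0.004 0.115 0.065]
pot [ 0.388 -0.196  0.   ] [-0.218  0.007  0.   ]
pad [ 0.405 -0.344  0.   ] [-0.265 -0.135  0.   ]
gauze [0.411 0.377 0.   ] [0.04  0.519 0.   ]
fo [0.56  0.02  0.068] [0.027 0.132 0.068]
lf [0.515 0.019 0.068] [-0.014  0.151  0.068]
tip [ 0.47584844 -0.16371936  0.1       ] piv [ 0.6897204  -0.06633465  0.1       ]
```

View pics/t1.png

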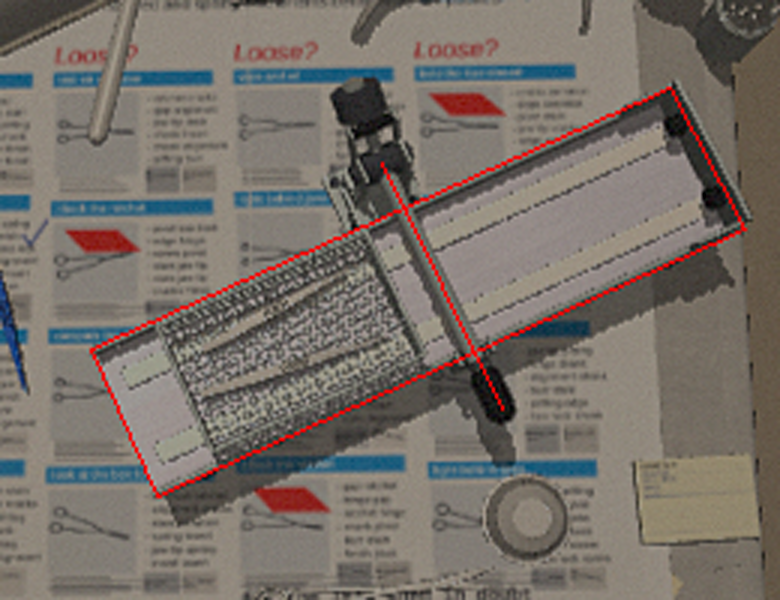

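```bash
cat >> h.py <<'E'
s=np.load("s.npy")
def rotv(a,sg,yaw=0):
    Z=R.from_euler("z",s[2]+yaw);z=Z.apply([np.cos(a),0,-np.sin(a)]);y=Z.apply([0,sg,0])
    return R.from_matrix(np.c_[np.cross(y,z),y,z]).as_rotvec()
def arc(th,a,off=.024,ext=.02):
    n=np.array([np.sin(a),0,np.cos(a)]);d=np.array([np.cos(a),0,-np.sin(a)])
    return np.array([.11-.235*np.cos(th),0,.1+.235*np.sin(th)])-off*n+ext*d, d
E
python3 - <<'E'
from h import *
print(get_state()["clock"])
for a0 in(30,40,50):
  for sg in(1,-1):
   for yw in (0,-20):
    out=[]
    for th in(0,0,0,.3,.6,.9,1.2):
      a=np.radians(a0)+th*(1.4-np.radians(a0))/1.2
      p,d=arc(th,a,.034 if th==0 else .024)
      if len(out)<2:p=p-d*(.06+.08*(1-len(out)))
      q=ik(S2W(s,p),rotv(a,sg,np.radians(yw)));out.append(None if q is None else np.round(q,2).tolist())
    print(a0,sg,yw,[x if x is None or i in(0,2,6) else 1 for i,x in enumerate(out)])
for sg in(0,np.pi):
  for y in(.3,.1,-.045):
    Q=R.from_euler("z",s[2]+sg)*R.from_matrix(np.c_[[0,1,0],[1,0,0],[0,0,-1]]);q=ik(S2W(s,(0,y,.075)),Q.as_rotvec());print(sg,y,q)
E
```

```text
1.2
30 1 0 [[-1.41, 0.47, -0.88, 0.66, 0.99, -2.07], 1, [-1.06, 0.59, -1.03, -0.19, 1.04, -1.41], 1, 1, 1, [-0.37, 0.29, -0.09, 1.07, 0.12, -0.79]]
30 1 -20 [[-1.45, 0.29, -1.23, -0.04, 1.05, -1.48], None, None, 1, 1, 1, [-0.34, 0.27, -0.12, 1.02, 0.07, -0.41]]
30 -1 0 [[-1.41, 0.47, -0.88, 0.66, 0.99, 1.07], 1, [-1.06, 0.59, -1.03, -0.19, 1.04, 1.74], 1, 1, 1, [-0.37, 0.29, -0.09, 1.07, 0.12, 2.35]]
30 -1 -20 [[-1.45, 0.29, -1.23, -0.04, 1.05, 1.66], None, None, 1, 1, 1, [-0.34, 0.27, -0.12, 1.02, 0.07, 2.73]]
40 1 0 [[-1.3, 0.27, -0.89, 0.6, 0.86, -1.82], 1, [-1.0, 0.47, -1.0, -0.07, 0.86, -1.34], 1, 1, 1, [-0.37, 0.29, -0.09, 1.07, 0.12, -0.79]]
40 1 -20 [[-1.3, 0.07, -1.17, 0.1, 0.85, -1.27], 1, [-0.91, 0.48, -1.29, -0.78, 0.69, -0.77], 1, 1, 1, [-0.34, 0.27, -0.12, 1.02, 0.07, -0.41]]
40 -1 0 [[-1.3, 0.27, -0.89, 0.6, 0.86, 1.33], 1, [-1.0, 0.47, -1.0, -0.07, 0.86, 1.8], 1, 1, 1, [-0.37, 0.29, -0.09, 1.07, 0.12, 2.35]]
40 -1 -20 [[-1.3, 0.07, -1.17, 0.1, 0.85, 1.87], 1, [-0.91, 0.48, -1.29, -0.78, 0.69, 2.37], 1, 1, 1, [-0.34, 0.27, -0.12, 1.02, 0.07, 2.73]]
50 1 0 [[-1.16, 0.13
[... 386 characters left out ...]
9, 1.07, 0.12, 2.35]]
50 -1 -20 [[-1.13, -0.05, -1.06, 0.27, 0.64, 2.04], 1, [-0.83, 0.32, -1.17, -0.39, 0.53, 2.37], 1, 1, 1, [-0.34, 0.27, -0.12, 1.02, 0.07, 2.73]]
0 0.3 [ 0.18329871  0.39226187 -0.55048486  0.6280496   0.          1.3268083 ]
0 0.1 [-0.17269917  0.47784068 -0.40290138  0.69005426  0.          0.97081043]
0 -0.045 [-0.36385215  0.60084687 -0.178495    0.79145446  0.          0.77965745]
3.141592653589793 0.3 [ 0.18329871  0.39226187 -0.55048486  0.6280496   0.         -1.81478435]
3.141592653589793 0.1 [-0.17269917  0.47784068 -0.40290138  0.69005426  0.         -2.17078222]
3.141592653589793 -0.045 [-0.36385215  0.60084687 -0.178495    0.79145446  0.         -2.36193521]
```

```bash
python3 - <<'E'
from h import *
grab(20)
a=np.radians(40);p,d=arc(0,a,.036)
movep(S2W(s,p-.12*d),rotv(a,-1))
move_l(S2W(s,p-.06*d))
print(move_l(S2W(s,p),.06,until_force=3))
t=get_state();print(t["clock"],t["position"],S2W(s,p),t["contact_force"],t["finger_gap"])
v=[cv2.resize(x,None,fx=2.8,fy=2.8,interpolation=cv2.INTER_CUBIC) for x in (grab_frame("top")["img"][130:330,250:390],grab_frame("side")["img"][90:290,220:360])]
cv2.imwrite("pics/a.png",np.hstack(v)[:,:,::-1])
E
```

```text
False
6.2583 [ 0.46866813 -0.16719514  0.05972646] [ 0.46873199 -0.16695977  0.05956665] [ 0.54322245  0.16325339 -0.34186113] -0.0032217756851831247
```

View pics/a.png

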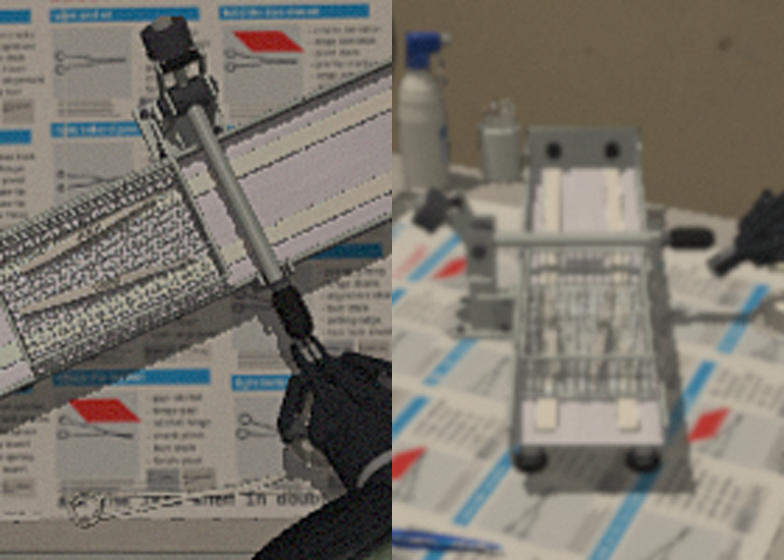

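```bash
python3 - <<'E'
from h import *
a=np.radians(40);p,d=arc(0,a,.036)
f=grab_frame("side");print("tcp px",proj(f,get_state()["position"]),"tip",proj(f,S2W(s,(-.125,0,.1))),[x["centre"] for x in tip_of("side","barrier_tip")])
q=p+[.012,0,0]
print(move_l(S2W(s,q),.06,until_force=3))
print(move_l(S2W(s,q+[0,0,.04]),.03,until_force=1.2))
t=get_state();print(t["clock"],R.from_euler("z",-s[2]).apply(t["position"]-[s[0],s[1],0]),t["contact_force"])
v=[cv2.resize(x,None,fx=2.8,fy=2.8,interpolation=cv2.INTER_CUBIC) for x in (grab_frame("top")["img"][130:330,250:390],grab_frame("side")["img"][90:290,220:360])]
cv2.imwrite("pics/b.png",np.hstack(v)[:,:,::-1])
E
```

```text
tcp px [333.54659838 186.72502472] tip [331.66552858 174.9730898 ] [[331.0, 174.7]]
False
True
7.3583 [-0.12132329  0.00015607  0.06792444] [0.32346884 0.04149996 0.73635793]
```

View pics/b.png

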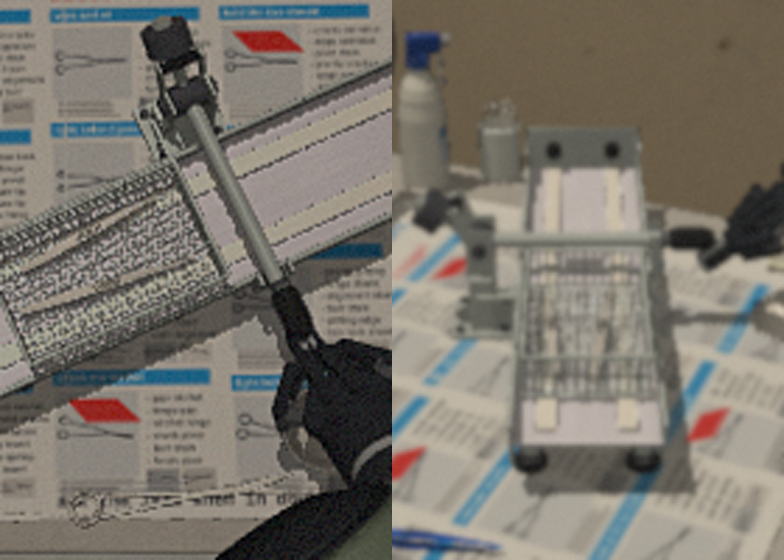

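```bash
python3 - <<'E'
from h import *
for th in np.arange(.1,1.31,.2):
    a=np.radians(40)+th*np.radians(40)/1.3
    p,d=arc(th,a,.022,.032)
    h=move_l(S2W(s,p),.08,rot=rotv(a,-1),until_force=12)
    t=get_state();print(round(th,2),h,round(t["clock"],1),np.round(t["contact_force"],1))
    if h: break
v=[cv2.resize(x,None,fx=2,fy=2,interpolation=cv2.INTER_CUBIC) for x in (grab_frame("top")["img"][80:330,220:420],grab_frame("side")["img"][40:290,180:380])]
cv2.imwrite("pics/c.png",np.hstack(v)[:,:,::-1])
E
```

```text
0.1 False 7.8 [-0.4 -0.8 -1.7]
0.3 False 8.6 [-0.4 -0.8 -0.9]
0.5 False 9.3 [-0.3 -0.8 -1.1]
0.7 False 10.0 [ 0.1 -0.3 -1.2]
0.9 False 10.7 [-0.4  0.6 -0.8]
1.1 False 11.4 [0.2 0.4 0.4]
1.3 False 12.1 [ 0.4  0.1 -0.1]
```

View pics/c.png

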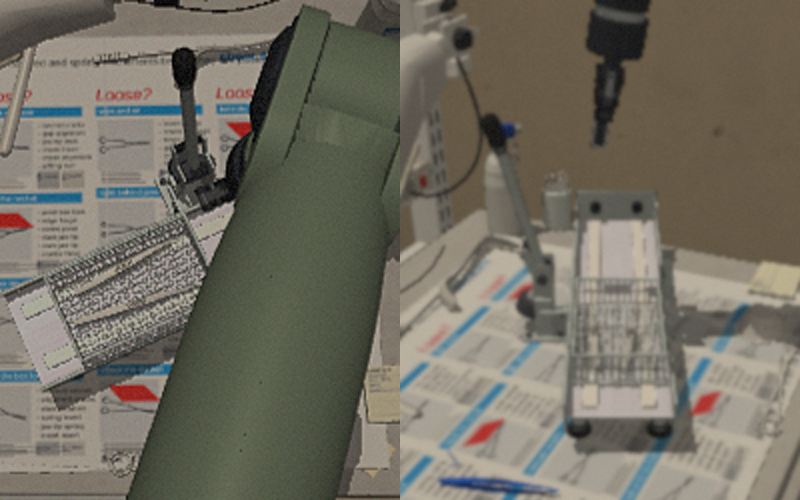

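```bash
python3 - <<'E'
from h import *
f=grab_frame("top");inv=lambda w:R.from_euler("z",-s[2]).apply(w-[s[0],s[1],0])
for px in((243.5,218),(260.7,265)):print("wall",inv(ray(f,px,.111)))
Q=(R.from_euler("z",s[2])*R.from_matrix(np.c_[[0,1,0],[1,0,0],[0,0,-1]])).as_rotvec()
t=get_state();p=t["position"];m=inv(p);print(m)
move_l(S2W(s,m+[-.07,.06,.02]))
movep(S2W(s,(0,.325,.2)),Q); let_go()
move_l(S2W(s,(0,.325,.076)),until_force=5)
t=get_state();print(t["clock"],inv(t["position"]),np.round(t["contact_force"],1))
v=[cv2.resize(x,None,fx=2,fy=2,interpolation=cv2.INTER_CUBIC) for x in (grab_frame("top")["img"][80:330,200:400],grab_frame("side")["img"][90:340,180:380])]
cv2.imwrite("pics/d.png",np.hstack(v)[:,:,::-1])
E
```

```text
wall [0.05950827 0.23249227 0.111     ]
wall [-0.06668186  0.24070682  0.111     ]
[3.01421155e-02 4.40985055e-05 2.90781428e-01]
15.9 [0.00061831 0.32490882 0.07660111] [-0.1  0.5  0.5]
```

View pics/d.png

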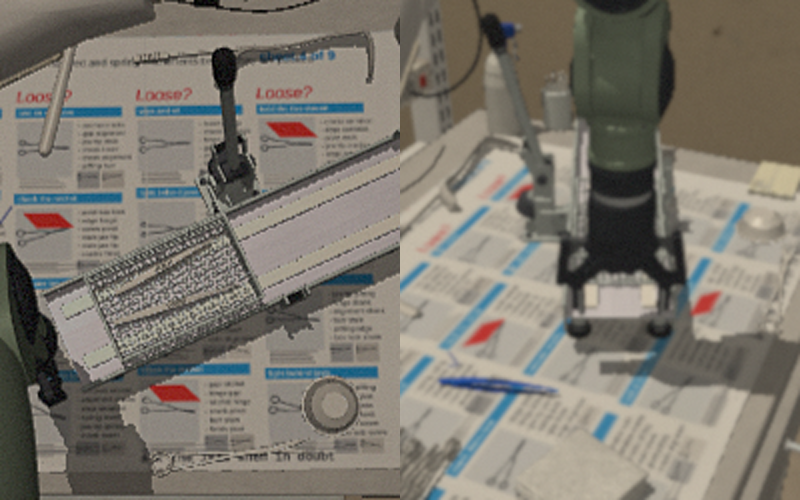

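```bash
python3 - <<'E'
from h import *
inv=lambda w:R.from_euler("z",-s[2]).apply(w-[s[0],s[1],0])
def st(h):
    t=get_state();print(h,round(t["clock"],1),np.round(inv(t["position"]),4),np.round(t["contact_force"],1))
st(move_l(S2W(s,(.002,.265,.077)),.08,until_force=6))
st(move_l(S2W(s,(.002,.06,.077)),.05,until_force=9))
st(move_l(S2W(s,(.002,-.015,.077)),.05,until_force=9))
v=[cv2.resize(x,None,fx=2,fy=2,interpolation=cv2.INTER_CUBIC) for x in (grab_frame("top")["img"][80:330,250:450],grab_frame("side")["img"][40:290,180:380])]
cv2.imwrite("pics/e.png",np.hstack(v)[:,:,::-1])
E
```

```text
False 16.9 [0.0018 0.2652 0.0769] [-0.7 -0.  -0.1]
False 21.1 [0.002 0.06  0.077] [-1.1  3.5  1.8]
False 22.8 [ 0.002  -0.0151  0.077 ] [-0.6  1.2 -0.6]
```

View pics/e.png

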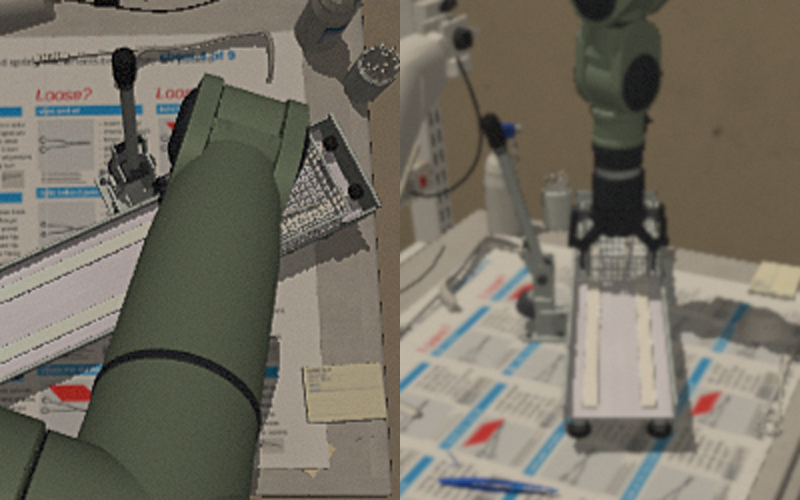

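The basket is well along the lane. In the top half of the picture its front is about 20 px (10 mm or so per side view) short of the buffers at (328,140) and (353,190), and the barrier is still raised. Next is the final push until it meets the stop.

```bash
python3 - <<'E'
from h import *
inv=lambda w:R.from_euler("z",-s[2]).apply(w-[s[0],s[1],0])
def st(h):
    t=get_state();print(h,round(t["clock"],1),np.round(inv(t["position"]),4),np.round(t["contact_force"],1))
st(move_l(S2W(s,(.002,-.055,.077)),.025,until_force=8))
st(move_l(S2W(s,(.002,.03,.077)),.08))
st(move_l(S2W(s,(.002,.05,.22)),.12))
movep(S2W(s,(-.05,.3,.25)),get_state()["eef_rot"])
st(0)
f=grab_frame("top")
for n in("basket","stop_face","forceps","long_forceps"):print(n,[(np.round(inv(ray(f,d["centre"],.065)),3),round(d["score"],2)) for d in tip_of("top",n)[:2]])
w=proj(f,S2W(s,(0,-.245,.065)));print(w)
v=[cv2.resize(x,None,fx=2,fy=2,interpolation=cv2.INTER_CUBIC) for x in (f["img"][80:330,250:450],grab_frame("side")["img"][40:290,180:380])]
cv2.imwrite("pics/f.png",np.hstack(v)[:,:,::-1])
E
```

```text
True 23.8 [ 0.0016 -0.0324  0.0764] [-0.2  0.3  0.3]
False 24.7 [0.0022 0.0296 0.0771] [ 0.6 -0.4  0.5]
False 26.0 [0.0016 0.0502 0.2192] [ 0.5 -0.2 -0.3]
0 27.0 [-0.0493  0.2992  0.25  ] [-0.1  0.2 -0.4]
basket [(array([-0.   , -0.145,  0.065]), 0.73)]
stop_face [(array([-0.004, -0.243,  0.065]), 0.75)]
forceps [(array([ 0.039, -0.148,  0.065]), 0.48), (array([0.129, 0.358, 0.065]), 0.48)]
long_forceps [(array([-0.014, -0.139,  0.065]), 0.55)]
[417.68003153 167.75443022]
```

View pics/f.png

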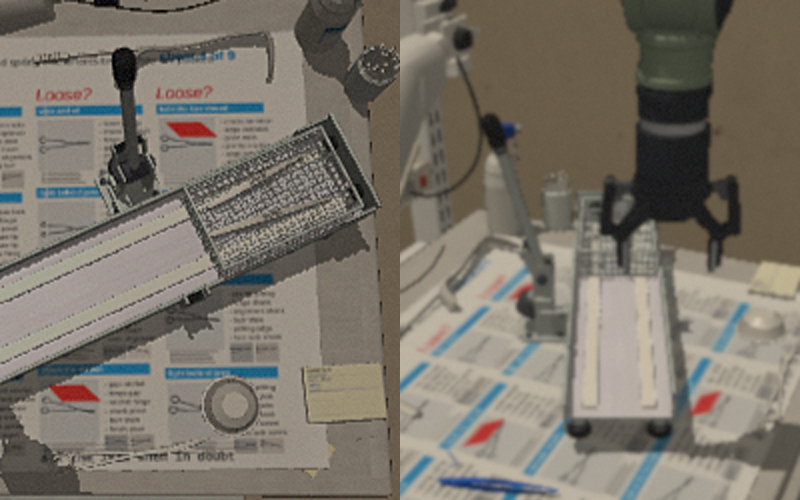

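```bash
python3 -c "
from cell import *
print(sign_off())"
```

```text
the job is handed in; nothing more can be done
None
```

The job is handed in at about 27 s: the barrier stays raised by itself, and the basket sits against the end stop (measured at y = -145 mm) with both forceps in it. The robot is clear, and the pad and bowl look unmoved in the last picture; the gauze wasn't rechecked after the push.

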